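# Lock the filter cartridge into the vapour-filter station

## Task

Fit the white filter cartridge into the round bayonet socket of the filter station: find the slots in the socket's rim with its two lugs, push it fully down against the spring and turn it clockwise (seen from above) to the stop so that it stays locked by itself. Then swing the forked latch down over the end of the cartridge's handle bar until it is fully closed, and let go of everything. Do not shift or knock over the jar, the beaker or the solvent bottle.

Things in the scene. Friction and masses are not known exactly. Their poses are not given: they have to be found in the camera images.
- cartridge: Filter cartridge, 0.2 to 0.4 kg, upright on the bench, 115 mm tall. Origin: centre of its underside, z up. A grey spigot 54 mm in diameter, 30 mm tall (foot tapered to 46 mm over 6 mm) carries two lugs; above it a white can 80 mm in diameter from 30 to 85 mm; on top a straight handle bar along x. The same after a half turn.
- bar (a point): Top centre of the cartridge's grey handle bar, 115 mm above its underside. The bar is 110 mm long (along x), 14 mm thick, 30 mm tall, and overhangs the can by 15 mm at both ends. Grip it across its thickness from above.
- lugs (a point): On the cartridge's axis at the lugs' mid height, 12 mm above its underside. The two lugs point along the cartridge's +x and -x, reach to 35 mm from the axis, are 16 mm wide, and span 7 to 17 mm above the underside.
- station: Filter station, fixed: a low white housing with a round collar, 116 mm across, whose socket opens upward. Origin: on the socket's axis at bench level, z up. The housing reaches 85 mm either way along x, -140 to +80 mm along y, and is 50 mm high. Locked direction: the cartridge's x parallel to the station's y, either way round, against fixed stops.
- socket (a point): Mouth of the socket, top of its metal rim, 90 mm up. Rim 10 mm thick, bore 58 mm, with two slots, across from one another, that pass the lugs with 6 degrees to spare each way. The rim's angle is NOT reported: to enter, the cartridge's x stands 60 (give or take 17) degrees counter-clockwise, from above, of the locked direction. Lugs resting on the rim: underside 83 mm up.
- seat (a point): On the socket's axis, 60 mm up: the cartridge's underside when fully down, can on rim. Through the slots it drops freely to 70 mm, then presses a spring plate (4 N rising to 10 N). Only within the last 3 mm does it turn, clockwise, beneath the rim. Let go when locked it rises to 63 mm, lugs against the rim; if not locked it rises more.
- latch (a joint): Forked steel latch arm, rad: 0 closed (level, pointing along the station's +y to the socket), growing as it is raised; starts open at 1.45 to 1.9 (1.57 is upright). Stiff hinge (0.08 N m; brief knocks of 10 to 20 N are felt while pushing it), stays where it is left. Closed, the prongs straddle the end of a locked cartridge's bar; if the bar is not fully turned they land on it.
- latch_hinge (a point): The latch's hinge line, parallel to the station's x axis, at y = -105 mm, 186 mm up, between two cheeks (34 mm over all) on a post that reaches to y = -125 mm.
- latch_tip (a point): Middle of the end of the latch arm, 57 mm from the hinge line. The arm is 8 mm thick and 20 mm wide, 37 mm wide over its last 20 mm, where two prongs 26 mm long, 25 mm apart inside, hang down. Closed, the arm's top is 190 mm up, its underside 4 mm above a locked cartridge's bar.
- jar: Bystander: amber glass jar with a black cap, 64 mm in diameter, 85 mm tall; origin under its centre.
- beaker: Bystander: open glass beaker, 68 mm across, 85 mm tall; origin under its centre.
- solvent_bottle: Bystander: closed white bottle, 68 mm in diameter, 170 mm tall; origin under its centre.
Things that resemble listed ones, but are neither listed nor needed, are in the scene too. Of the things that look like the cartridge, the smaller one is meant.

How it is judged:
On the way, in this order (a step that is already met when the one before it is completed fails the run):
1. the cartridge's lugs have passed the rim's slots and it is pushed fully down (horizontal distance between cartridge and station below 0.005 m and angle between cartridge's own z axis and vertical below 0.06 rad and z of cartridge in the frame of station below 0.064 m and angle between the x axis of cartridge and the y axis of station, either way round above 0.5 rad), for 0.1 s.
2. the cartridge is turned clockwise to the stop, beneath the rim, with the latch still open (horizontal distance between cartridge and station below 0.005 m and angle between cartridge's own z axis and vertical below 0.06 rad and z of cartridge in the frame of station below 0.0665 m and angle between the x axis of cartridge and the y axis of station, either way round below 0.1 rad and value of joint latch above 0.5 rad), for 0.2 s.
3. the latch is closed over the bar's end (horizontal distance between cartridge and station below 0.005 m and angle between cartridge's own z axis and vertical below 0.06 rad and z of cartridge in the frame of station below 0.0665 m and angle between the x axis of cartridge and the y axis of station, either way round below 0.1 rad and value of joint latch below 0.08 rad), for 0.2 s.
At the end, for the whole second after the job is handed in: Cartridge at rest in the socket: axis within 5 mm, upright within 3.4 degrees, underside below 66.5 mm over the station's underside, bar within 5.7 degrees of the station's y axis; station unmoved; latch within 0.08 rad of closed; jar, beaker, bottle upright and moved under 30 mm (all of step 3 and linear speed of cartridge below 0.02 m/s and distance of station from where it was at the start of the episode below 0.005 m); the robot touches nothing.
It fails at once if the jar is pushed away or knocked over (distance of jar from where it was at the start of the episode above 0.03 m or angle between jar's own z axis and vertical above 0.35 rad).
It fails at once if the beaker is pushed away or knocked over (distance of beaker from where it was at the start of the episode above 0.03 m or angle between beaker's own z axis and vertical above 0.35 rad).
It fails at once if the solvent bottle is pushed away or knocked over (distance of solvent_bottle from where it was at the start of the episode above 0.03 m or angle between solvent_bottle's own z axis and vertical above 0.35 rad).
It also fails if it takes over 61 s, if anything falls off the work surface, if the arm or the gripper's body presses on something with over 40 N, if the wrist force passes 120 N, or if a joint passes its speed limit or range.

## Robot

A 7-joint arm with a two-finger parallel gripper is mounted at the origin on the work surface. World frame = base frame: x ahead of the robot, y to its left, z up, the work surface at z = 0. Lengths are in m, angles in rad, forces in N, time in s.
With the tool pointing down it reaches from about 0.4 to 0.85 m from the base axis. Payload 10.4 kg.
Tool frame: the origin (TCP) lies between the finger pads; the fingertips stand 19 mm ahead of it and the grasp point (between the pads) is the TCP (manip.tips_ahead is the distance from the TCP to the fingertips, in m); z points along the fingers, y is the line along which they close (so a half turn about z gives the same grasp; the last joint's range is limited). The gripper opens to 85 mm and grips with 20 to 120 N. Pads are 22 mm wide; open, the fingers measure 114 mm over their backs; the gripper's body (76 mm by 85 mm) begins 54 mm behind the grasp point. The pads swing forward as they close: fully open they stand 13 mm farther back than shut.
Start: joints at [-1.22, 0.332, -0.065, 1.46, 0.022, 1.35, -0.088], TCP at [0.228, 0.582, 0.25] pointing down, gripper open.
Joint ranges: [-2.6, 2.6], [-0.5, 2.12], [-1.47, 1.34], [0.16, 2.42], [-1.27, 4.41], [0.06, 2.06], [-2.6, 2.6]. Speed limits (rad/s): [2.22, 2.22, 2.79, 2.79, 3.14, 3.14, 3.14].

## Interface

Orientations are given as a unit quaternion [x, y, z, w].
In Python, from workcell import manip, viewer gives the robot as it stands.
- The arm moves only by the tool arm_command, never from a script. Its argument "series" is text: rows parted by semicolons, each of 5 numbers parted by spaces: the closure, from 0 (fully open) to 1 (shut), then the shift along the tool's x, y, z normalised to -1 to 1, where 1 is 0.4 m, then the turn about the tool's z normalised to -1 to 1, where 1 is 180 degrees. In form: jaw tx ty tz spin; .... A call has exactly 10 rows; each row shifts and turns the commanded pose from where the row before left it, along the tool's axes as they then stand; what a row does not reach is not made up. A row lasts 1/8 s, in which the tool goes at most 62.5 mm and 10.7 degrees, less where a joint would pass 70% of its speed; a pose out of reach is approached as far as the arm can. A call with a number of a shift or a turn outside -1 to 1 is refused whole. A call with a gripper value outside its range is refused whole. The fingers move at their own pace and stop on an object; "newtons" is the grip in N (left out, the last holds). Time passes only in rows, so rows that do not move let the fingers close, or fill a call up. It gives the time, the measured TCP pose, the force, the opening and the grip force at its end, in the units of the state.
- manip.get_obs(): the state, without advancing time (a new reading comes with each control period).
- viewer.camera(name): name is "scene" or "top" or "wrist"; returns a dict with "pixels" (420x560x3 uint8, red, green, blue), "intrinsics" (3x3 intrinsics, pixels), "extrinsics" (4x4, takes a point from world to camera coordinates). Camera axes: x right, y up, looking along -z (the intrinsics and any distortion apply to the point x, -y, -z); pixel columns grow to the right and rows downward; lengths in m; the calibration is good to about 2 mm. A picture is of the moment at which its call begins. There is no depth.
- manip.hand_in(): hands the job in; it is judged then, once.
The state is a dict: "clock": time; "joint_pos": joint angles; "joint_velocities": joint speeds; "tau": joint torques, N m; "position": TCP position; "ee_rot": TCP orientation; "ft_force": force on the tool from outside, world axes, zero at the start; "torque": the same for the moment, N m; "grip_width": opening from 0.0 (shut) to 1.0 (fully open); "grasp_force": force on a finger pad.
Only numpy, scipy, OpenCV 4.12 (cv2) and the standard library are available. Lean on these libraries where they do the work, as an engineer would, in place of code of your own. Each camera call takes 0.05 s, during which the arm holds its last target. There are 200 camera calls.

## Working session

There is one attempt and no reset: what is moved stays moved. The work goes in short steps, Python scripts to look and compute and a tool call to move; the robot and the scene stay as the last step left them, time stands still between calls to the robot, and variables do not carry over. Pictures are saved under pics/ and viewed, at most 10 in all, crops included, and the job is handed in when it is done.

Besides the shell and the picture viewer there is one more tool, called after "Call:" as name(argument=value, ...) on one line, values as JSON. arm_command: Moves the arm, as the interface text tells. Scaled input: -1 to 1 covers 0.4 m each way for a shift and 180 degrees each way for a turn. Its arguments: {"type":"object","properties":{"series":{"type":"string"},"newtons":{"type":"number"}},"required":["series"]}

```bash
mkdir -p pics; ls; python3 - <<'E'
from workcell import manip, viewer
import cv2,numpy as np,pickle
d={n:viewer.camera(n) for n in("scene","top")}
pickle.dump(d,open('cams.pkl','wb'))
for n in d:
    cv2.imwrite(f'pics/{n}.png',d[n]['pixels'][:,:,::-1]); print(n,np.round(d[n]['intrinsics'],1).tolist(),np.round(d[n]['extrinsics'],3).tolist(),[k for k in d[n]])
o=manip.get_obs();print({k:np.round(v,3).tolist() for k,v in o.items()})
E
```

```text
pics
scene [[481.8, 0.0, 285.6], [0.0, 481.8, 208.5], [0.0, 0.0, 1.0]] [[-0.75, 0.661, -0.003, 0.39], [-0.459, -0.517, 0.723, 0.147], [0.476, 0.544, 0.691, -1.609], [0.0, 0.0, 0.0, 1.0]] ['pixels', 'intrinsics', 'extrinsics']
top [[500.0, 0.0, 280.1], [0.0, 500.0, 212.5], [0.0, 0.0, 1.0]] [[-0.023, -1.0, 0.014, 0.018], [0.985, -0.02, 0.171, -0.541], [-0.17, 0.018, 0.985, -1.023], [0.0, 0.0, 0.0, 1.0]] ['pixels', 'intrinsics', 'extrinsics']
{'clock': 0.1, 'joint_pos': [-1.22, 0.333, -0.065, 1.461, 0.022, 1.35, -0.089], 'joint_velocities': [-0.001, -0.001, 0.001, -0.002, 0.002, -0.001, 0.0], 'tau': [0.001, -62.674, 0.049, -39.243, 0.016, 0.007, 0.0], 'position': [0.228, 0.582, 0.25], 'ee_rot': [0.186, 0.983, -0.001, -0.0], 'ft_force': [-0.193, 0.253, -0.338], 'torque': [0.043, 0.034, 0.018], 'grasp_force': 0.0, 'grip_width': 1.001}
```

View pics/top.png

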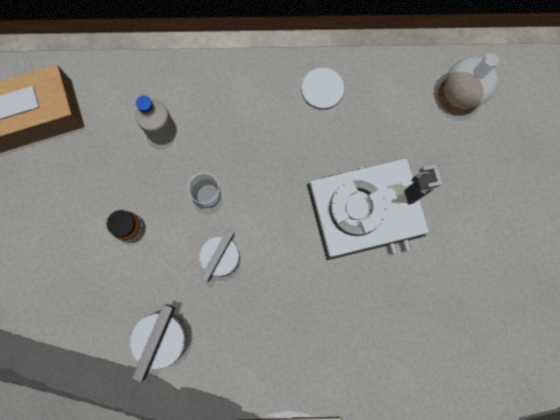

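View pics/scene.png

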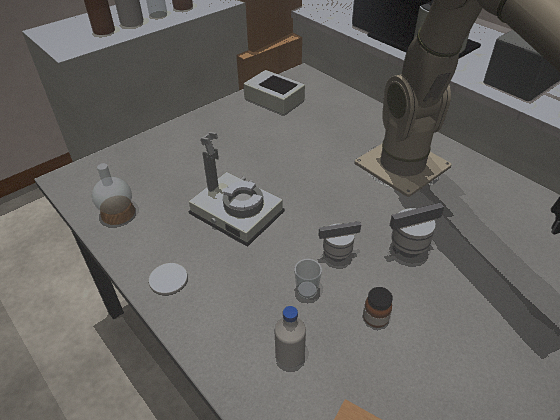

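```bash
cat > h.py <<'E'
import numpy as np,cv2,pickle
def ray(c,u,v):
    K,E=c['intrinsics'],c['extrinsics'];R,t=E[:3,:3],E[:3,3]
    p=np.linalg.solve(K,[u,v,1.]);d=R.T@np.array([p[0],-p[1],-p[2]]);return -R.T@t,d
def plane(c,u,v,z):
    o,d=ray(c,u,v);return o+d*(z-o[2])/d[2]
def proj(c,P):
    q=c['extrinsics'][:3,:3]@np.asarray(P,float)+c['extrinsics'][:3,3];k=c['intrinsics']@np.array([q[0],-q[1],-q[2]]);return k[:2]/k[2]
E
python3 - <<'E'
from h import *
d=pickle.load(open('cams.pkl','rb'));t=d['top']['pixels'][:,:,::-1]
a=cv2.resize(t[150:265,300:445],None,fx=5,fy=5,interpolation=cv2.INTER_CUBIC)
a=cv2.convertScaleAbs(a,alpha=1.1)
cv2.imwrite('pics/a.png',a)
c=d['top']
for n,(u,v),z in [('cart',(220,256),.1),('jar',(122,223),.085),('beak',(205,178),.085),('bot',(145,103),.17)]: print(n,plane(c,u,v,z).round(3))
P=[plane(c,u,v,.05) for u,v in[(310,181),(411,160),(428,231),(328,256)]];print(np.round(P,3))
for i in range(4): e=P[(i+1)%4]-P[i];print(np.linalg.norm(e),np.degrees(np.arctan2(e[1],e[0])))
b=cv2.resize(t[225:290,190:255],None,fx=8,fy=8,interpolation=cv2.INTER_CUBIC);cv2.imwrite('pics/b.png',b)
E
```

```text
cart [0.446 0.129 0.1  ]
jar [0.519 0.331 0.085]
beak [0.611 0.162 0.085]
bot [0.742 0.268 0.17 ]
[[ 0.608 -0.06   0.05 ]
 [ 0.651 -0.281  0.05 ]
 [ 0.494 -0.307  0.05 ]
 [ 0.446 -0.092  0.05 ]]
0.22582818380110772 -79.11129778891016
0.15865834520505395 -170.6644173840653
0.2203725087935026 102.72121212326996
0.16565195794598003 11.327333272886808
```

View pics/a.png

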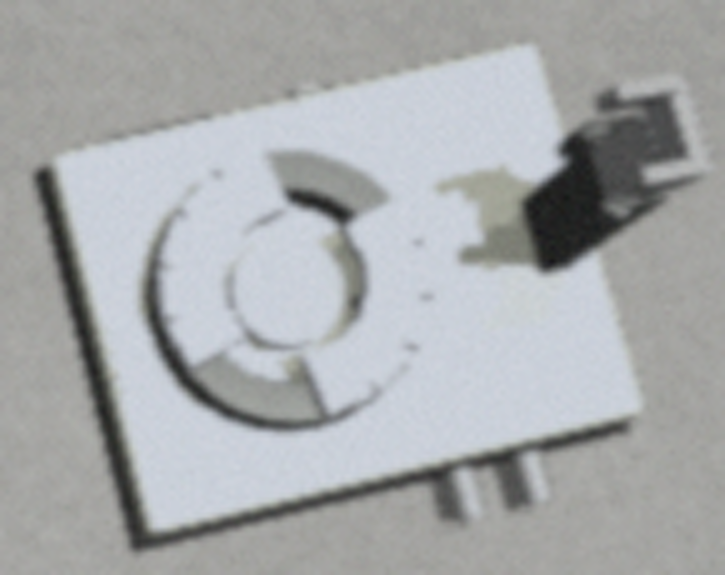

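View pics/b.png

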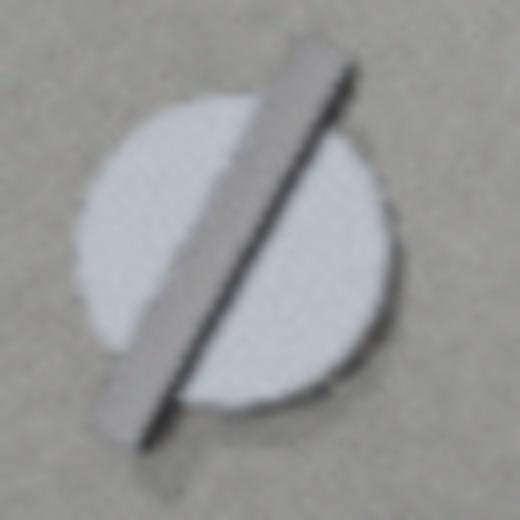

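```bash
python3 - <<'E'
from h import *
d=pickle.load(open('cams.pkl','rb'));c=d['top']
A=lambda x,y,z:plane(c,(x+.5)/5-.5+300,(y+.5)/5-.5+150,z)
B=lambda x,y,z:plane(c,(x+.5)/8-.5+190,(y+.5)/8-.5+225,z)
P=np.array([A(x,y,.05)[:2] for x,y in[(50,158),(535,45),(640,412),(145,530)]])
M=np.array([(85,80),(85,-140),(-85,-140),(-85,80)])/1e3
best=cv2.estimateAffinePartial2D(M,P)[0];ang=np.arctan2(best[1,0],best[0,0]);s=np.hypot(best[1,0],best[0,0])
R=np.array([[np.cos(ang),-np.sin(ang)],[np.sin(ang),np.cos(ang)]]);t=P.mean(0)-R@M.mean(0)
print('station',t,np.degrees(ang),'scale',s,'resid',(P-M@R.T-t).round(4).tolist())
ci=A(296,278,.09);print('centre slots',ci)
for x,y in[(270,155),(390,198),(195,365),(325,415)]:
    e=A(x,y,.09)[:2]-t;print('slot edge r,angle rel st y',np.hypot(*e),np.degrees(np.arctan2(e[1],e[0])-ang)-90)
Q=np.array([B(x,y,.115)[:2] for x,y in[(303,35),(352,65),(142,448),(95,420)]])
print('bar',Q.mean(0),np.linalg.norm(Q[0]-Q[3]),np.linalg.norm(Q[1]-Q[0]));e=Q[0]+Q[1]-Q[2]-Q[3];print('dir',np.degrees(np.arctan2(e[1],e[0])))
print('can',B(235,251,.085))
sc=d['scene']['pixels'][:,:,::-1]
cv2.imwrite('pics/c.png',cv2.resize(sc[125:245,180:340],None,fx=4.5,fy=4.5,interpolation=cv2.INTER_CUBIC))
for n,p in d.items(): print(n,proj(p,[*t,.09]).round(1))
E
```

```text
station [ 0.54398176 -0.15315487] 12.129732886627835 scale 0.9833901222313649 resid [[-0.0024, -0.0016], [-0.0022, 0.0003], [0.002, 0.0019], [0.0026, -0.0006]]
centre slots [ 0.54574694 -0.15519495  0.09      ]
slot edge r,angle rel st y 0.05428198340516005 -95.5687708560706
slot edge r,angle rel st y 0.05505767273731931 -153.0776798367175
slot edge r,angle rel st y 0.05314164751164469 27.080857885334183
slot edge r,angle rel st y 0.05640815600809123 -270.8063752363246
bar [0.44793587 0.1325854 ] 0.10672636183094474 0.014360021014992204
dir -28.846763766183727
can [0.44788036 0.1330425  0.085     ]
scene [243.4 193.9]
top [357.9 206.1]
```

View pics/c.png

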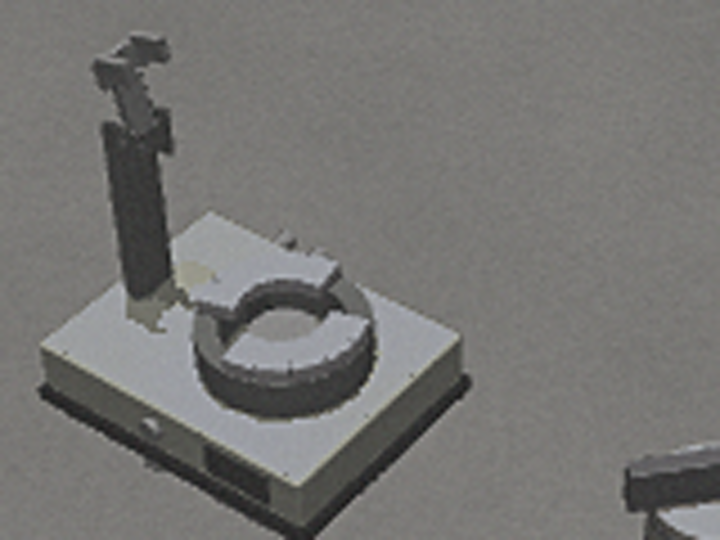

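The crops show the rim's grey slots centred about 57° counter-clockwise of the station's y axis, the bar of the small cartridge at about -29°, and the latch roughly upright. Moving above the cartridge now.

Call:
arm_command(series="0 -0.103 -0.094 0 0;0 -0.103 -0.094 0 0;0 -0.103 -0.094 0 0;0 -0.103 -0.094 0 0;0 -0.103 -0.094 0 0;0 -0.103 -0.094 0 0;0 -0.103 -0.094 0 0;0 -0.103 -0.094 0 0;0 -0.1 -0.094 0 0;0 0 0 0 0.0406")

```text
clock: 1.35
position: [0.45, 0.1276, 0.2502]
ee_rot: [0.252, 0.968, -0.0, 0.0]
ft_force: [-0.2, 0.4, 0.7]
grip_width: 1.002
grasp_force: 0.0
```

```bash
cat >> h.py <<'E'
from scipy.spatial.transform import Rotation as Ro
def st():
    from workcell import manip
    o=manip.get_obs();R=Ro.from_quat(o['ee_rot']).as_matrix()
    print('t',round(o['clock'],2),'p',np.round(o['position'],4),'xdir',round(np.degrees(np.arctan2(R[1,0],R[0,0])),2),'z',R[:,2].round(3),'F',np.round(o['ft_force'],1),'M',np.round(o['torque'],2),'w',round(o['grip_width'],3),'gf',np.round(o['grasp_force'],1),'q',np.round(o['joint_pos'],2))
    return o,R
def to(target,ang=None):
    o,R=st();print('units',(R.T@(np.array(target)-o['position'])/.4).round(4))
    if ang is not None: print('spin',round(-(ang-np.degrees(np.arctan2(R[1,0],R[0,0])))/180,4))
E
python3 - <<'E'
from h import *
from workcell import viewer
to([.448,.1328,.106],151.2)
w=viewer.camera('wrist');pickle.dump(w,open('w1.pkl','wb'));cv2.imwrite('pics/w1.png',w['pixels'][:,:,::-1])
print(-w['extrinsics'][:3,:3].T@w['extrinsics'][:3,3])
E
```

```text
t 1.35 p [0.45   0.1276 0.2502] xdir 150.79 z [ 0.    -0.001 -1.   ] F [-0.2  0.4  0.7] M [0.07 0.03 0.07] w 1.002 gf 0.0 q [-0.7  -0.03  0.32  1.87  0.01  1.3   0.68]
units [0.0109 0.0091 0.3606]
spin -0.0023
[0.38783925 0.16328564 0.37382562]
```

View pics/w1.png

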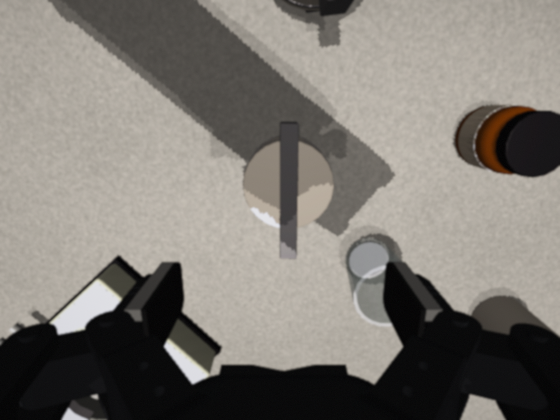

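The wrist view shows the bar top spanning (281–299, 122–258), nearly vertical in the image, beaker at (380,280) and jar at (530,140). Casting that.

```bash
python3 - <<'E'
from h import *
c=pickle.load(open('w1.pkl','rb'))
a=plane(c,290,122,.115);b=plane(c,289,258,.115);print((a+b)/2,np.linalg.norm(a-b),np.degrees(np.arctan2(*(a-b)[1::-1])))
m=(a+b)/2
to([(m[0]+.448)/2,(m[1]+.1328)/2,.106],151)
E
```

```text
[0.44920992 0.13485844 0.115     ] 0.11002757319459236 150.65370085027953
t 1.4 p [0.4492 0.1298 0.2501] xdir 150.48 z [-0. -0. -1.] F [ 0.3  0.5 -0.2] M [ 0.02  0.04 -0.02] w 1.002 gf 0.0 q [-0.7  -0.03  0.32  1.87  0.01  1.3   0.67]
units [0.0062 0.0081 0.3603]
spin -0.0029
```

Call:
arm_command(series="0 0.0062 0.010 0.06 0;0 0 0 0.09 0;0 0 0 0.09 0;0 0 0 0.07 0;0 0 0 0.049 0;0 0 0 0 0;1 0 0 0 0;1 0 0 0 0;1 0 0 0 0;1 0 0 0 0", newtons=70)

```text
clock: 2.65
position: [0.4486, 0.1366, 0.107]
ee_rot: [0.248, 0.969, 0.0, 0.0]
ft_force: [3.2, 7.9, -5.0]
grip_width: 0.151
grasp_force: 65.8
```

```bash
python3 -c "
from h import *
to([.4490,.1345,.1065],151)"
```

```text
t 2.65 p [0.4486 0.1366 0.107 ] xdir 151.28 z [ 0.  0. -1.] F [ 3.2  7.9 -5. ] M [ 1.97 -0.64 -0.06] w 0.151 gf 65.8 q [-0.7   0.13  0.32  2.04 -0.05  0.98  0.72]
units [-0.0035 -0.0041  0.0011]
spin 0.0015
```

Call:
arm_command(series="1 0 0 -0.10 0;1 0 0 -0.12 0;1 -0.0955 -0.065 -0.05 0;1 -0.0955 -0.065 -0.05 0;1 -0.0955 -0.065 -0.05 0;1 -0.0955 -0.065 -0.05 0;1 -0.0955 -0.065 -0.05 0;1 -0.0955 -0.065 -0.05 0;1 -0.0955 -0.065 -0.05 0;1 -0.0955 -0.065 -0.05 0")

```text
clock: 3.9
position: [0.617, -0.1937, 0.355]
ee_rot: [0.248, 0.969, 0.0, -0.0]
ft_force: [1.4, 0.6, -2.5]
grip_width: 0.15
grasp_force: 69.5
```

```bash
python3 - <<'E'
from h import *
from workcell import viewer
import time
st();viewer.camera('scene');viewer.camera('scene');viewer.camera('scene')
to([.545,-.154,.23],159.6)
w=viewer.camera('wrist');pickle.dump(w,open('w2.pkl','wb'));cv2.imwrite('pics/w2.png',cv2.resize(w['pixels'][:,:,::-1],None,fx=1.4,fy=1.4,interpolation=cv2.INTER_CUBIC))
E
```

```text
t 3.9 p [ 0.617  -0.1937  0.355 ] xdir 151.33 z [-0.  0. -1.] F [ 1.4  0.6 -2.5] M [ 0.02 -0.04  0.04] w 0.15 gf 69.5 q [-0.21  0.39  0.64  1.25 -0.23  1.57  1.46]
t 4.05 p [ 0.6165 -0.1956  0.3545] xdir 151.05 z [-0.001 -0.002 -1.   ] F [-0.6 -0.5 -2.9] M [ 0.06  0.   -0.  ] w 0.146 gf 69.7 q [-0.21  0.39  0.64  1.25 -0.23  1.57  1.46]
units [0.2069 0.005  0.3111]
spin -0.0475
```

View pics/w2.png

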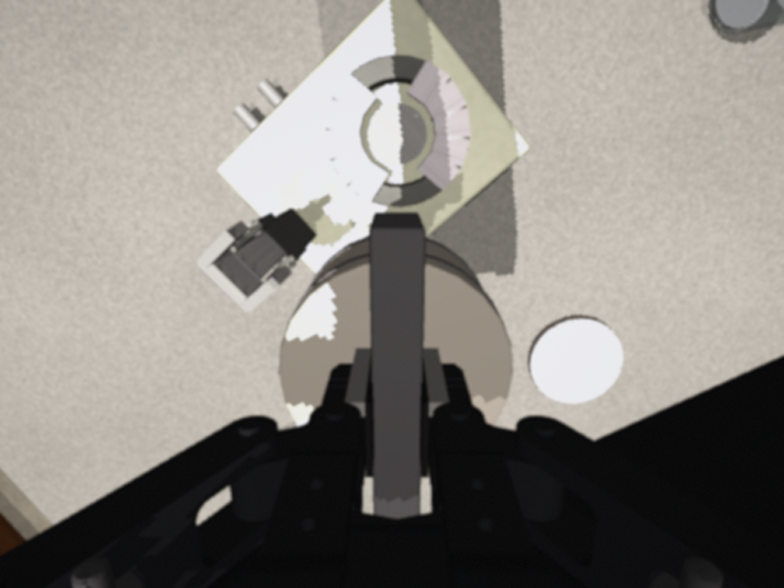

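```bash
python3 - <<'E'
from h import *
c=pickle.load(open('w2.pkl','rb'))
W=lambda x,y,z:plane(c,(x+.5)/1.4-.5,(y+.5)/1.4-.5,z)
p=np.array([.6165,-.1956,.3545])
for nm,pts in dict(outer=[(470,130),(395,55),(400,207)],).items():
    print(nm,[W(x,y,.09)[:2].round(4).tolist() for x,y in pts])
cc=(W(396,55,.09)+W(400,207,.09))/2;print('c',cc)
E=[W(x,y,.09)[:2] for x,y in[(351,75),(440,191),(425,61),(371,200)]]
A=np.array([E[1]-E[0],-(E[3]-E[2])]).T;s=np.linalg.solve(A,E[2]-E[0]);ctr=E[0]+s[0]*(E[1]-E[0]);print('ctr',ctr)
for k in((.5457,-.1552),ctr):
  print([(round(np.hypot(*(e-k)),4),round(np.degrees(np.arctan2(*(e-k)[::-1])),1)) for e in E])
# inner edge pts
print('inner',[ (round(np.hypot(*(e-ctr)),4),round(np.degrees(np.arctan2(*(e-ctr)[::-1])),1)) for e in [W(x,y,.09)[:2] for x,y in[(372,92),(414,92),(387,172),(428,180)]]])
a=W(218,170,.05);b=W(529,150,.05);print('corners',a,b,np.linalg.norm(a-b))
# right corner is (-x,+y): (-.085,.08) ; left (-.085,-.14) or (.085,...)
e=b-a;print(np.degrees(np.arctan2(e[1],e[0])))
zt=.355+.115-.1065
for v in(228,517):
  q=W(398,v,zt);R=np.radians(151.05);x=np.array([np.cos(R),np.sin(R)]);y=np.array([-x[1],x[0]])*-1
  print('bar end rel tcp x,y',(q-p)[:2]@x,(q-p)[:2]@y)
l=W(371,240,zt)-W(373,480,zt);r=W(425,240,zt)-W(420,480,zt)
print([np.degrees(np.arctan2(v[1],v[0])) for v in(l,r)])
E
```

```text
outer [[0.5709, -0.1046], [0.4965, -0.1297], [0.5965, -0.1806]]
c [ 0.54671518 -0.15479637  0.09      ]
ctr [ 0.5461622  -0.15588404]
[(np.float64(0.0542), np.float64(-169.3)), (np.float64(0.0559), np.float64(9.1)), (np.float64(0.0554), np.float64(128.9)), (np.float64(0.0553), np.float64(-51.2))]
[(np.float64(0.0545), np.float64(-170.1)), (np.float64(0.0556), np.float64(9.9)), (np.float64(0.0562), np.float64(128.8)), (np.float64(0.0545), np.float64(-51.2))]
inner [(np.float64(0.0358), np.float64(-177.7)), (np.float64(0.0333), np.float64(127.6)), (np.float64(0.0294), np.float64(-43.8)), (np.float64(0.0428), np.float64(6.9))]
corners [ 0.49567892 -0.30636248  0.05      ] [ 0.61205956 -0.06162417  0.05      ] 0.27100054016924263
64.56746689679242
bar end rel tcp x,y 0.052774375275040156 0.0012991479009407101
bar end rel tcp x,y -0.03226424216967672 0.0013201592520553401
[np.float64(150.61578862212468), np.float64(150.8055768134724)]
```

Call:
arm_command(series="1 0.07 0.0018 0 0;1 0.07 0 0 0;1 0.0673 0 0 0;1 0 0 0.06 -0.024;1 0 0 0.1 -0.0235;1 0 0 0.1 0;1 0 0 0.07 0;1 0 0 0.044 0;1 0 0 0 0;1 0 0 0 0")

```text
clock: 5.35
position: [0.5447, -0.1521, 0.2062]
ee_rot: [0.175, 0.985, 0.0, 0.001]
ft_force: [0.9, 0.4, -1.2]
grip_width: 0.149
grasp_force: 69.4
```

```bash
python3 -c "
from h import *
to([.5443,-.1549,.190],159.7)"
```

```text
t 5.35 p [ 0.5447 -0.1521  0.2062] xdir 159.84 z [ 0.002  0.    -1.   ] F [ 0.9  0.4 -1.2] M [-0.02 -0.01  0.03] w 0.149 gf 69.4 q [-0.32  0.25  0.6   1.71 -0.15  1.22  1.54]
units [-0.0015 -0.0069  0.0406]
spin 0.0008
```

```bash
python3 -c "
from h import *
from workcell import viewer
for i in range(4): viewer.camera('top'); to([.5443,-.1549,.190],159.7)" | cut -c1-110
```

```text
t 5.4 p [ 0.5448 -0.1522  0.2063] xdir 159.84 z [ 0.002  0.    -1.   ] F [ 1.1  0.1 -2.3] M [ 0.01  0.02 -0.01
units [-0.0011 -0.0067  0.0409]
spin 0.0008
t 5.45 p [ 0.5447 -0.1523  0.2063] xdir 159.83 z [ 0.002  0.    -1.   ] F [ 0.  -0.8 -2.3] M [0.02 0.03 0.01] 
units [-0.0012 -0.0065  0.0407]
spin 0.0007
t 5.5 p [ 0.5446 -0.1523  0.2061] xdir 159.83 z [ 0.002  0.    -1.   ] F [-0.6 -0.1 -1.8] M [ 0.   -0.04  0.03
units [-0.0014 -0.0064  0.0403]
spin 0.0007
t 5.55 p [ 0.5445 -0.1523  0.2059] xdir 159.82 z [ 0.001  0.    -1.   ] F [ 0.3 -0.2 -2.1] M [-0.01 -0.02  0.0
units [-0.0016 -0.0063  0.0398]
spin 0.0007
```

Call:
arm_command(series="1 -0.0014 -0.0065 0 0;1 0 0 0.01 0;1 0 0 0.01 0;1 0 0 0.01 0;1 0 0 0.01 0;1 0 0 0.01 0;1 0 0 0.005 0;1 0 0 0.005 0;1 0 0 0.005 0;1 0 0 0 0")

```text
clock: 6.8
position: [0.5437, -0.1548, 0.1789]
ee_rot: [0.175, 0.985, 0.0, -0.0]
ft_force: [-0.0, -0.0, -1.7]
grip_width: 0.155
grasp_force: 69.5
```

```bash
python3 -c "
from h import *
to([.5443,-.1549,.177],159.7)"
```

```text
t 6.8 p [ 0.5437 -0.1548  0.1789] xdir 159.82 z [-0.  0. -1.] F [-0.  -0.  -1.7] M [0.04 0.05 0.02] w 0.155 gf 69.5 q [-0.31  0.28  0.6   1.74 -0.17  1.17  1.55]
units [-0.0015  0.0003  0.0048]
spin 0.0007
```

Through the slots without contact (underside 72 mm). Push down.

Call:
arm_command(series="1 0 0 0.006 0;1 0 0 0.006 0;1 0 0 0.006 0;1 0 0 0.006 0;1 0 0 0.006 0;1 0 0 0.004 0;1 0 0 0.003 0;1 0 0 0 0;1 0 0 0 0;1 0 0 0 0")

```text
clock: 8.05
position: [0.5441, -0.1554, 0.1668]
ee_rot: [0.175, 0.984, 0.001, 0.001]
ft_force: [-10.8, 1.2, 27.0]
grip_width: 0.153
grasp_force: 74.0
```

```bash
python3 -c "
from h import *
to([.5443,-.1549,.167],102.2)"
```

```text
t 8.05 p [ 0.5441 -0.1554  0.1668] xdir 159.79 z [ 0.002  0.001 -1.   ] F [-10.8   1.2  27. ] M [0.59 2.42 0.16] w 0.153 gf 74.0 q [-0.3   0.29  0.59  1.76 -0.18  1.15  1.56]
units [ 0.      0.0013 -0.0005]
spin 0.32
```

Call:
arm_command(series="1 0.0025 0 0 0;1 0 0 0 0;1 0 0.0005 0 0.03;1 0 0.0005 0 0.03;1 0 0.0005 0 0.03;1 0 0.0005 0 0.03;1 0 0.0005 0 0.03;1 0 0.0005 0 0.03;1 0 0 0 0;1 0 0 0 0")

```text
clock: 9.3
position: [0.5455, -0.1536, 0.1667]
ee_rot: [0.443, 0.897, 0.001, 0.002]
ft_force: [-1.8, 1.3, 18.8]
grip_width: 0.151
grasp_force: 72.8
```

```bash
python3 -c "
from h import *
to([.5443,-.1549,.167],102.2)"
```

```text
t 9.3 p [ 0.5455 -0.1536  0.1667] xdir 127.42 z [ 0.005  0.    -1.   ] F [-1.8  1.3 18.8] M [ 0.64  0.13 -0.24] w 0.151 gf 72.8 q [-0.38  0.3   0.68  1.76 -0.21  1.15  1.02]
units [-0.0008 -0.0044 -0.0007]
spin 0.1401
```

Call:
arm_command(series="1 0 0.0003 0 0.03;1 0 0.0003 0 0.03;1 0 0.0003 0 0.03;1 0 0 0 0.03;1 0 0 0 0.02;1 0 0 0 0.01;1 0 0 0 0.008;1 0 0 0 0;1 0 0 0 0;1 0 0 0 0")

```text
clock: 10.55
position: [0.545, -0.1536, 0.1668]
ee_rot: [0.649, 0.761, 0.001, 0.001]
ft_force: [-7.6, 2.0, 25.5]
grip_width: 0.152
grasp_force: 75.7
```

```bash
python3 -c "
from h import *
to([.5443,-.1549,.167],102.2)"
```

```text
t 10.55 p [ 0.545  -0.1536  0.1668] xdir 99.11 z [ 0.003  0.    -1.   ] F [-7.6  2.  25.5] M [0.25 1.56 1.32] w 0.152 gf 75.7 q [-0.45  0.32  0.77  1.76 -0.24  1.15  0.56]
units [-0.003  -0.0022 -0.0005]
spin -0.0172
```

At the stop (counter-moment 1.3 N m). Ease up onto the rim, release and rise.

Call:
arm_command(series="1 0 0 -0.006 0;1 0 0 -0.004 0;1 0 0 0 0;0 0 0 0 0;0 0 0 0 0;0 0 0 0 0;0 0 0 -0.06 0;0 0 0 -0.12 0;0 0 0 -0.14 0;0 0 0 -0.12 0")

```text
clock: 11.8
position: [0.5435, -0.1536, 0.3464]
ee_rot: [0.65, 0.76, 0.0, 0.0]
ft_force: [1.2, -0.3, 0.3]
grip_width: 0.999
grasp_force: 0.0
```

```bash
python3 - <<'E'
from h import *
from workcell import viewer
st()
d={n:viewer.camera(n) for n in("scene","top","wrist")}
pickle.dump(d,open('cams2.pkl','wb'))
s=d['scene']['pixels'][110:245,180:320,::-1];t=d['top']['pixels'][130:265,310:450,::-1]
i=np.hstack([cv2.resize(s,None,fx=2.8,fy=2.8,interpolation=cv2.INTER_CUBIC),cv2.resize(t,None,fx=2.8,fy=2.8,interpolation=cv2.INTER_CUBIC)])
cv2.imwrite('pics/d.png',i);print(i.shape)
E
```

```text
t 11.8 p [ 0.5435 -0.1536  0.3464] xdir 98.95 z [ 0.001  0.    -1.   ] F [ 1.2 -0.3  0.3] M [-0.03 -0.08  0.03] w 0.999 gf 0.0 q [-0.5   0.19  0.82  1.5  -0.14  1.51  0.47]
(378, 784, 3)
```

View pics/d.png

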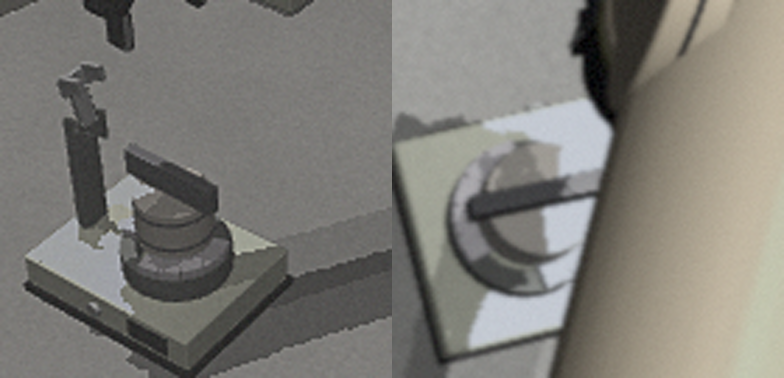

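```bash
python3 - <<'E'
from h import *
d=pickle.load(open('cams2.pkl','rb'));c=d['scene']
th=np.radians(12.2);R=np.array([[np.cos(th),-np.sin(th)],[np.sin(th),np.cos(th)]]);t=np.array([.546,-.1553])
S=lambda x,y,z:np.array([*(t+R@[x,y]),z])
f=lambda P:((proj(c,P)-[180,110]+.5)*2.8-.5).round(0)
for z in(.178,.188):print(z,[f(S(x,y,z)) for x,y in((.007,.055),(-.007,.055),(-.007,-.055),(.007,-.055))])
for a in (1.4,1.5,1.6,1.7,1.8,1.9):print(a,[f(S(x,-.105+.057*np.cos(a)-o*np.sin(a),.186+.057*np.sin(a)+o*np.cos(a))) for x in(-.0185,.0185) for o in (4/1e3,-.03)])
w=d['wrist'];print('hinge',S(0,-.105,.186),'R y',R@[0,1],'dist')
E
```

```text
0.178 [array([209., 194.]), array([218., 186.]), array([132., 144.]), array([122., 151.])]
0.188 [array([209., 186.]), array([218., 178.]), array([131., 136.]), array([121., 143.])]
1.4 [array([100.,  69.]), array([126.,  86.]), array([74., 87.]), array([100., 104.])]
1.5 [array([95., 67.]), array([122.,  81.]), array([69., 85.]), array([96., 99.])]
1.6 [array([91., 65.]), array([117.,  76.]), array([65., 83.]), array([91., 94.])]
1.7 [array([87., 64.]), array([112.,  72.]), array([61., 82.]), array([86., 90.])]
1.8 [array([83., 63.]), array([107.,  68.]), array([57., 81.]), array([81., 86.])]
1.9 [array([79., 63.]), array([102.,  65.]), array([53., 81.]), array([76., 83.])]
hinge [ 0.5681891  -0.25792867  0.186     ] R y [-0.2113248   0.97741589] dist
```

Bar and height match a locked cartridge; latch tip seen near (75–104, 65–80) in the left crop, about 1.8 rad. Moving behind the latch with closed fingers.

Call:
arm_command(series="1 -0.09 0.0065 0 0;1 -0.09 0.0065 0 0;1 -0.09 0.0065 0 0;1 -0.097 0.0065 0 0;1 0 0 0 -0.018;1 0 0 0.07 0;1 0 0 0.08 0;1 0 0 0.07 0;1 0 0 0.02 0;1 0 0 0 0")

```text
clock: 13.2
position: [0.5768, -0.2966, 0.2479]
ee_rot: [0.628, 0.778, -0.0, -0.001]
ft_force: [0.4, -0.5, -0.2]
grip_width: -0.0
grasp_force: 0.0
```

```bash
python3 - <<'E'
from h import *
from workcell import viewer
to([.5766,-.297,.244],102.2)
d={n:viewer.camera(n) for n in("scene","wrist")}
s=d['scene']['pixels'][70:230,160:320,::-1];t=d['wrist']['pixels'][:,:,::-1]
i=np.hstack([cv2.resize(s,(420,420),interpolation=cv2.INTER_CUBIC),cv2.resize(t,(380,285))[:, :] if 0 else cv2.resize(t[:, 90:470],(380,420))])
cv2.imwrite('pics/e.png',i)
E
```

```text
t 13.2 p [ 0.5768 -0.2966  0.2479] xdir 102.22 z [-0.001  0.    -1.   ] F [ 0.4 -0.5 -0.2] M [-0.05 -0.02  0.  ] w -0.0 gf 0.0 q [-0.17  0.48  0.81  1.43 -0.35  1.38  0.86]
units [-0.0009 -0.0006  0.0097]
spin 0.0001
```

View pics/e.png

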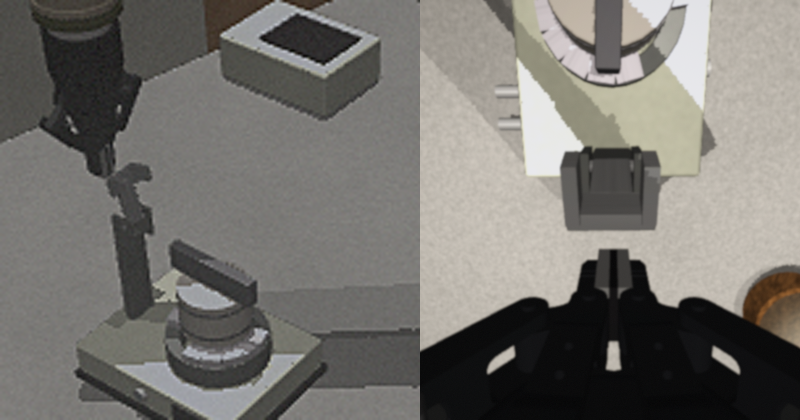

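The view shows the closed fingers right behind and centred on the latch, clear of the cheeks. Sweeping it over.

Call:
arm_command(series="1 0.031 0 0.001 0;1 0.031 0 0.001 0;1 0.02 0 0 0;1 0.02 0 0 0;1 0.017 0 0.005 0;1 0.017 0 0.005 0;1 0.016 0 0.0095 0;1 0.016 0 0.0095 0;1 0 0 0 0;1 0 0 0 0")

```text
clock: 14.55
position: [0.5628, -0.2307, 0.2358]
ee_rot: [0.628, 0.778, 0.0, -0.0]
ft_force: [0.4, -0.9, -0.4]
grip_width: 0.001
grasp_force: 0.0
```

```bash
python3 - <<'E'
from h import *
th=np.radians(12.2);y=-.053-.011;to([.546-y*np.sin(-th)*-1*-1 if 0 else .546-np.sin(th)*y,-.1553+np.cos(th)*y,.209],102.2)
E
```

```text
t 14.55 p [ 0.5628 -0.2307  0.2358] xdir 102.24 z [-0.     0.001 -1.   ] F [ 0.4 -0.9 -0.4] M [-0.02 -0.02  0.01] w 0.001 gf 0.0 q [-0.32  0.38  0.82  1.57 -0.28  1.32  0.75]
units [ 0.0332 -0.0011  0.0671]
spin 0.0002
```

Call:
arm_command(series="1 0.0115 0 0.014 0;1 0.0115 0 0.014 0;1 0.005 0 0.017 0;1 0.005 0 0.017 0;1 0 0 0.007 0;1 0 0 0.004 0;1 0 0 0.003 0;1 0 0 0 0;1 0 0 0 0;1 0 0 0 0")

```text
clock: 15.8
position: [0.56, -0.2177, 0.2087]
ee_rot: [0.628, 0.778, 0.001, -0.0]
ft_force: [-14.7, 7.6, 33.9]
grip_width: 0.001
grasp_force: 16.8
```

```bash
python3 -c "
from h import *
st()"
```

```text
t 15.8 p [ 0.56   -0.2177  0.2087] xdir 102.24 z [ 0.002  0.003 -1.   ] F [-14.7   7.6  33.9] M [1.77 3.16 0.01] w 0.001 gf 16.8 q [-0.34  0.38  0.81  1.62 -0.29  1.26  0.74]
```

Call:
arm_command(series="1 0 0 -0.02 0;1 0 0 -0.06 0;1 0 0 -0.1 0;1 -0.05 0 -0.1 0;1 -0.1 0 -0.05 0;1 -0.1 0 0 0;1 -0.1 0 0 0;1 0 0 0 0;1 0 0 0 0;1 0 0 0 0")

```text
clock: 17.05
position: [0.5901, -0.3537, 0.3375]
ee_rot: [0.627, 0.779, 0.0, -0.0]
ft_force: [-0.1, -0.7, -0.3]
grip_width: -0.002
grasp_force: 0.0
```

```bash
python3 - <<'E'
from h import *
from workcell import viewer
st()
d={n:viewer.camera(n) for n in("scene","wrist")}
s=d['scene']['pixels'][120:240,170:290,::-1];t=d['wrist']['pixels'][:,:,::-1]
cv2.imwrite('pics/f.png',np.hstack([cv2.resize(s,(420,420),interpolation=cv2.INTER_CUBIC),t[:, 90:470]]))
th=np.radians(12.2);c=d['scene']
f=lambda x,y,z:((proj(c,[.546+np.cos(th)*x-np.sin(th)*y,-.1553+np.sin(th)*x+np.cos(th)*y,z])-[170,120])*3.5).round(0)
for a in(0,.08,.16):print(a,[f(x,-.105+.057*np.cos(a)-.004*np.sin(a),.186+.057*np.sin(a)+.004*np.cos(a)) for x in(-.0185,.0185)])
E
```

```text
t 17.05 p [ 0.5901 -0.3537  0.3375] xdir 102.32 z [ 0.     0.001 -1.   ] F [-0.1 -0.7 -0.3] M [-0.01  0.01  0.06] w -0.002 gf 0.0 q [-0.03  0.55  0.83  1.15 -0.4   1.6   0.93]
0 [array([214., 128.]), array([182., 151.])]
0.08 [array([213., 123.]), array([181., 146.])]
0.16 [array([211., 118.]), array([180., 141.])]
```

View pics/f.png

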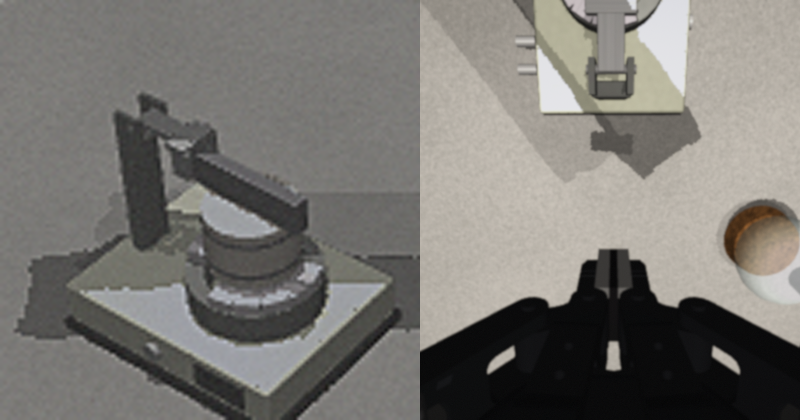

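The latch lies level over the bar's end: its end corner is at about (214,129) in the left view, where 0 rad predicts (214,128). The robot is clear of everything.

```bash
python3 -c "
from workcell import manip
print(manip.hand_in())"
```

```text
the job is handed in; nothing more can be done
None
```

The cartridge is locked in the socket, the latch is closed over the bar's end and the robot is clear; I handed the job in after about 17 s of arm time, and the hand-in returned no verdict.

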